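# Check the emergency stop, then hold the jog selector at its third click

### The job

Do the start-of-shift check of this bench: press the emergency-stop mushroom down until it latches, then twist its head fully clockwise and let go, so that it springs up again. Then turn the spring-return jog selector clockwise past its first two clicks to the third, not on to the fourth, and hold it there against its spring: finish while still holding it. Leave the flat start button alone, and the other things on the bench where they are.

Things in the scene. Friction and masses are not known exactly. Their poses are not given: they have to be found in the camera images.
- stop_top (a point): centre of the top face of the emergency stop's mushroom head (grey plastic disc, 42 mm across, 19 mm tall from its underside to this point, on a 22 mm thick stem), which stands alone on a square grey box, 90 x 90 x 65 mm high. The axis is vertical. Unpressed, this point is 96.5 mm above the bench and the head's underside 12 mm above the box; latched down, 8 mm lower. The point moves and turns with the head
- stop_press (a joint): how far the mushroom is down, 0 (up) to 0.008 m (latched). It takes 5 to 8 N, then from about 0.0067 m snaps down by itself and stays down when let go. Twisting the head lifts it a little out of the latch; it springs up once the head is let go
- stop_twist (a joint): twist of the mushroom head, clockwise seen from above, 0 to its stop at 0.7 rad; it comes out of its latch at 0.35 to 0.5 rad, and 0.6 rad or more is a full twist. A weak spring (0.05 N m) turns it back to 0 when it is let go; twisting the latched head in a grip takes up to about 0.2 N m
- selector_grip (a point): centre of the jog selector's bar handle, on its vertical turning axis, 97 mm above the bench. The bar (grey plastic, 56 mm long along this frame's x, 14 mm thick along y, its top 16 mm above this point and its underside 18 mm below it) stands on a 48 mm disc on a square grey box, 100 x 100 x 70 mm high; its pointed nose with a white line is at +x, 5 mm longer. Five black marks on the box show its rest and its four clicks. The frame turns with the bar
- selector (a joint): turn of the selector, clockwise seen from above: 0 at rest, clicks at 0.4, 0.8, 1.2 (the third) and 1.6 rad (the fourth, at its stop). The spring always brings it back to 0 when it is let go: turning takes 0.1 N m on average, up to 0.17 N m just past each click, and about 0.11 N m to hold at the third
- start_button (a joint): flat start button (24 mm disc in a 40 mm collar, on its own grey box, 60 x 60 x 55 mm high), pressed by 0 to 0.006 m: not to be pressed
- start_button_top (a point): centre of the top of the flat start button, 77 mm above the bench
- screwdriver_grip (a point): a black-handled screwdriver, 190 mm long, lying in the middle, its length along this frame's x; the point is in its handle. A bystander
- actuator: a lying aluminium air cylinder, 38 x 114 x 38 mm, with a 12 mm rod that sticks out 45 mm at its +y; origin under its middle. A bystander
- valve_block: an aluminium valve block, 50 x 70 x 30 mm, with three 12 mm brass studs on top; origin under its middle. A bystander
- can_mid (a point): a standing can, 56 mm across and 110 mm tall; the point is half-way up. A bystander
There are look-alikes about, which are no part of the job. Leave any orange or yellow look-alike of the part that bears selector_grip alone.

How it is judged:
By the outcome, as a careful person would: the job done as asked, in the order asked, and still so for the second after the job is handed in, while the arm keeps its last pose, push and grip.
It also fails if it takes over 56 s, if anything falls off the work surface, if the arm or the gripper's body presses on something with over 40 N, if the wrist force passes 120 N, or if a joint passes its speed limit or range.

### The arm

A 6-joint arm with a two-finger parallel gripper is mounted at the origin on the work surface. World frame = base frame: x ahead of the robot, y to its left, z up, the work surface at z = 0. Lengths are in m, angles in rad, forces in N, time in s.
With the tool pointing down it reaches from about 0.35 to 0.85 m from the base axis. Payload 8.1 kg.
Tool frame: the origin (TCP) lies midway between the tips of the shut fingers; the grasp point (between the pads) lies 19 mm behind it; z points along the fingers, y is the direction in which the jaws open and shut (so a half turn about z gives the same grasp; the last joint's range is limited). The gripper opens to 93 mm and grips with 3 to 60 N. Pads are 15 mm wide; open, the fingers measure 128 mm over their backs; the gripper's body (75 mm by 188 mm) begins 65 mm behind the grasp point.
Start: joints at [-1.368, 0.13, 1.488, -0, 1.523, -0.085], TCP at [0.17, -0.575, 0.219] pointing down, gripper open.
Joint ranges: [-2.96, 2.96], [-0.89, 2.26], [0.02, 2.5], [-1.34, 4.48], [0, 2.73], [-2.66, 2.66]. Speed limits (rad/s): [2.39, 2.39, 2.79, 3.14, 3.14, 3.14].

### API

Orientations are given as a unit quaternion [x, y, z, w].
In Python, from workcell import readout, optics, ticket gives the robot as it stands. The module is installed in compiled form; this text tells all that it offers.
- The arm moves only by the shell command python3 -m jog 'ROWS'. ROWS is text: rows parted by semicolons, each of 5 numbers parted by spaces: the closure, from 0 (fully open) to 1 (shut), then the shift along the tool's x, y, z in cm, then the turn about the tool's z in degrees. A call has 1 to 5 rows; each row is the pose to reach, as a shift and turn from the pose commanded when the call began, along the tool's axes at that moment; what a row does not reach only later rows make up. A row lasts 1/8 s, in which the tool goes at most 62.5 mm and 10.7 degrees, less where a joint would pass 70% of its speed; a pose out of reach is approached as far as the arm can. A call with a gripper value outside its range is refused whole. The fingers move at their own pace and stop on an object; the grip force is fixed at half the most. Time passes only in rows, so rows that repeat a pose let the fingers close. It gives the time, the measured TCP pose, the force and the opening at its end, in the units of the state.
- readout.read_state(): the state, without advancing time (a new reading comes with each control period).
- optics.read_camera(name): name is "scene" or "top" or "wrist"; returns (picture, depth): 480x640x3 uint8, red, green, blue; 480x640 float32, m along the optical axis (not along the pixel's ray), 0 where there is no reading.
- optics.get_calibration(name): a dict with "intrinsics" (3x3 intrinsics, pixels), "camera_from_world" (4x4, takes a point from world to camera coordinates). Camera axes: x right, y up, looking along -z (the intrinsics and any distortion apply to the point x, -y, -z); pixel columns grow to the right and rows downward; lengths in m; the calibration is good to about 2 mm. A picture is of the moment at which its call begins: read the wrist's pose just before it. get_calibration takes no time and is no camera call; for the wrist camera it gives the pose at the moment of the call.
- ticket.finish_job(): hands the job in, once; it reports no verdict.
The state is a dict: "t": time; "joint_pos": joint angles; "joint_vel": joint speeds; "joint_torque": joint torques, N m; "tool_pos": TCP position; "orientation": TCP orientation; "force": force on the tool from outside, world axes, zero at the start; "wrist_torque": the same for the moment, N m; "grip_width": opening from 0.0 (shut) to 1.0 (fully open).
Only numpy, scipy, OpenCV 4.12 (cv2) and the standard library are available. Lean on these libraries where they do the work, as an engineer would, in place of code of your own. Each camera call takes 0.05 s, during which the arm holds its last target. There are 200 camera calls.

## Working session

There is one attempt and no reset: what is moved stays moved. The work goes in short steps, Python scripts to look and compute and a shell command to move; the robot and the scene stay as the last step left them, time stands still between calls to the robot, and variables do not carry over. Pictures are saved under pics/ and viewed, about 8 in all and at most 12, crops included, and the job is handed in when it is done.

```bash
mkdir -p pics; cat > h.py <<'E'
import numpy as np, cv2
from workcell import readout, optics, ticket
def snap(n,f):
    cal=optics.get_calibration(n); im,d=optics.read_camera(n)
    cv2.imwrite(f'pics/{f}.png',im[:,:,::-1]); np.savez(f'pics/{f}.npz',im=im,d=d,K=cal['intrinsics'],T=cal['camera_from_world'])
    return im,d,cal
def load(f): return np.load(f'pics/{f}.npz')
def ray(f,u,v,z):
    L=load(f);K,T=L['K'],L['T'];p=np.linalg.inv(K)@[u,v,1];p=np.array([p[0],-p[1],-p[2]])
    R=T[:3,:3];c=-R.T@T[:3,3];w=R.T@p;return c+w*(z-c[2])/w[2]
def cloud(f):
    L=load(f);K,T,d=L['K'],L['T'],L['d'];v,u=np.mgrid[:480,:640]
    P=np.stack([u,v,np.ones_like(u)],-1)@np.linalg.inv(K).T*d[...,None];P=P*[1,-1,-1]
    return (P-T[:3,3])@T[:3,:3]
E
python3 - <<'E'
from h import *
for n in('scene','top'):
    im,d,c=snap(n,n+'0');print(n,{k:(v.tolist() if k=='intrinsics' else '') for k,v in c.items()},(d>0).mean())
a=[cv2.imread(f'pics/{n}0.png') for n in('scene','top')]
print(readout.read_state())
E
```

```text
scene {'intrinsics': [[434.8048930069916, 0.0, 326.1878635067333], [0.0, 434.8048930069916, 242.46200234879515], [0.0, 0.0, 1.0]], 'camera_from_world': ''} 0.9959928385416666
top {'intrinsics': [[471.530409499776, 0.0, 314.32235643710106], [0.0, 471.530409499776, 249.24812637278103], [0.0, 0.0, 1.0]], 'camera_from_world': ''} 0.9960221354166666
{'t': 0.1, 'joint_pos': array([-1.36840143e+00,  1.31071772e-01,  1.48915171e+00,  5.44764053e-06,
        1.52297612e+00, -8.54179144e-02]), 'joint_vel': array([-0.00046118, -0.00103433, -0.00197019, -0.00074958,  0.00216594,
        0.00044324]), 'joint_torque': array([ 4.88655351e-04, -5.61342180e+01, -4.93097019e+01,  7.69001897e-02,
        2.90689029e-02, -7.27007318e-05]), 'tool_pos': array([ 0.1702266 , -0.57482949,  0.21771087]), 'orientation': array([ 9.89663030e-01,  1.43410046e-01, -4.42512351e-05, -8.02258996e-04]), 'force': array([-0.22893806, -0.24638893, -1.30222424]), 'wrist_torque': array([ 0.03352206, -0.01521579, -0.00847645]), 'grip_width': 0.9998574789375064}
```

View pics/top0.png

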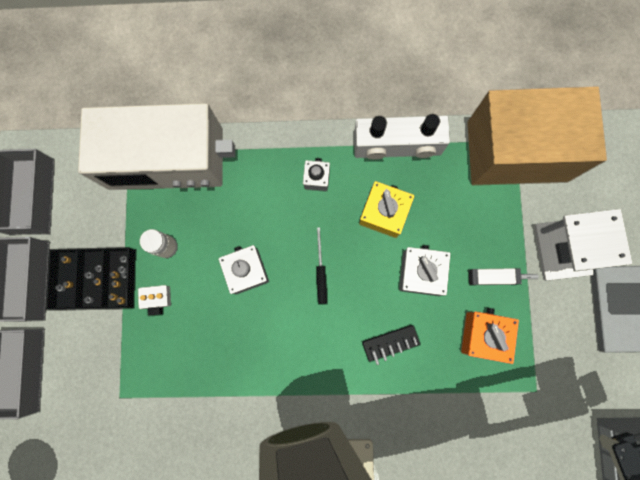

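View pics/scene0.png

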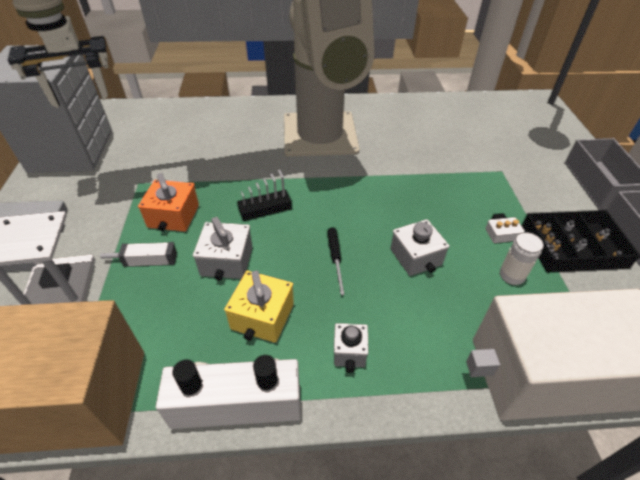

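Candidates in the top view:
- **Selector:** grey box at (427,268). The yellow (388,207) and orange (494,337) ones are look-alikes.
- **Mushroom:** grey head at (241,268), alone on a grey box.
- **Start button:** dark disc at (316,172), on the small box.

By the description I choose (427,268) and (241,268), and check both in one crop.

```bash
python3 - <<'E'
from h import *
P=cloud('top0');im=load('top0')['im']
for nm,(u,v),zr,r in(('stop',(241,268),(.088,.1),.04),('sel',(427,268),(.104,.12),.05),('can',(152,240),(.1,.12),.05),('start',(316,172),(.07,.09),.05)):
    q=P[v-30:v+30,u-30:u+30].reshape(-1,3);m=(q[:,2]>zr[0])&(q[:,2]<zr[1]);q=q[m]
    print(nm,len(q),q.mean(0),q.min(0),q.max(0))
    if nm=='sel':
        (c,s,a)=cv2.minAreaRect((q[:,:2]*1000).astype(np.float32));print(c,s,a)
        w,V=np.linalg.eigh(np.cov(q[:,:2].T));print(w,V[:,1],np.degrees(np.arctan2(*V[::-1,1])))
for z,uv in((.0965,(241,268)),(.113,(427,268))):print(ray('top0',*uv,z))
c=lambda n,u,v,k:cv2.resize(im[v-k:v+k,u-k:u+k] if n else load('scene0')['im'][v-k:v+k,u-k:u+k],(380,290),interpolation=2)
o=np.vstack([np.hstack([c(1,241,268,36),c(1,427,268,36)]),np.hstack([c(0,420,245,40),c(0,222,248,40)])])
cv2.imwrite('pics/crop0.png',o[:,:,::-1])
E
```

```text
stop 252 [0.50875251 0.18698503 0.09425493] [0.48863076 0.16662982 0.08801011] [0.53016044 0.20786615 0.09988022]
sel 184 [ 0.49572013 -0.24125995  0.11141254] [ 0.46760827 -0.25952165  0.1041842 ] [ 0.52446979 -0.22459089  0.11624082]
(496.96746826171875, -240.92103576660156) (61.47689437866211, 14.852555274963379) 26.42388153076172
[1.75544984e-05 2.97433829e-04] [-0.89892357 -0.43810549] -154.01693393953386
can 409 [0.57567152 0.38927118 0.10844845] [0.55020579 0.36266879 0.10002926] [0.60119386 0.41599893 0.11510917]
start 78 [0.7403639  0.00799288 0.07500316] [ 0.72923794 -0.00234266  0.07021741] [0.75566527 0.02218633 0.07982402]
[0.50861286 0.18383023 0.0965    ]
[ 0.49657091 -0.23561266  0.113     ]
```

View pics/crop0.png

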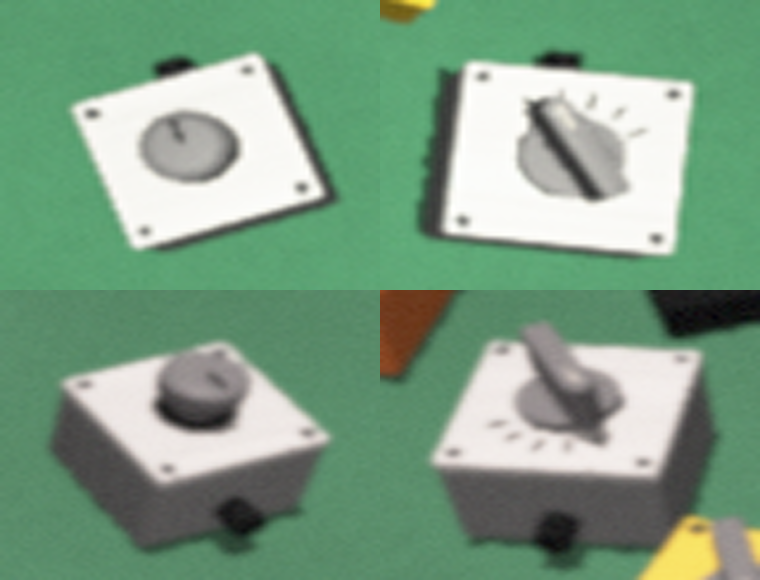

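The crop confirms both. The mushroom is a round grey head alone on its box. The grey-white selector's nose (white line, upper left in the top view) sits at its rest mark, with four more marks clockwise. The stop is at about (0.509, 0.187). The selector is at about (0.495, -0.242), with its bar at 26°.

```bash
cat >> h.py <<'E'
from scipy.spatial.transform import Rotation as Ro
def go(x,y,z,yaw):   # yaw = world heading of tool y, deg; prints shift in cm, turn in deg
    s=readout.read_state();R=Ro.from_quat(s['orientation']).as_matrix()
    d=R.T@(np.array([x,y,z])-s['tool_pos'])*100; yy=np.degrees(np.arctan2(R[1,1],R[0,1]))
    print('t',round(s['t'],2),'pos',s['tool_pos'].round(4),'yaw',yy.round(1),'j6',np.degrees(s['joint_pos'][5]).round(),'F',s['force'].round(1),'grip',round(s['grip_width'],3),'-> shift',d.round(2),'turn',round((yy-yaw+180)%360-180,1))
E
python3 -m jog '0 4 -4.7 0 -10; 0 8 -9.4 0 -20; 0 12 -14.1 0 -30; 0 16 -18.8 0 -40; 0 20 -23.5 0 -50'
python3 -c "
from h import *
go(.509,.187,.2,40)"
```

```text
t: 0.72
tool_pos: [0.2957, -0.2913, 0.2183]
orientation: [0.835, 0.55, 0.0, -0.0]
force: [1.3, 0.3, -0.0]
grip_width: 0.999
t 0.72 pos [ 0.2957 -0.2913  0.2183] yaw -23.2 j6 -28.0 F [ 1.3  0.3 -0. ] grip 0.999 -> shift [52.36  0.75  1.84] turn -63.2
```

```bash
python3 -m jog '0 6 0 0 -10; 0 12 0 0 -20; 0 18 0 0 -30; 0 24 0 0 -40; 0 30 0 0 -50'
python3 -c "
from h import *
go(.509,.187,.2,40)"
```

```text
t: 1.35
tool_pos: [0.4154, -0.0161, 0.2186]
orientation: [0.524, 0.852, 0.0, 0.0]
force: [0.6, -0.9, 0.6]
grip_width: 0.999
t 1.35 pos [ 0.4154 -0.0161  0.2186] yaw 26.8 j6 -36.0 F [ 0.6 -0.9  0.6] grip 0.999 -> shift [13.9  17.52  1.86] turn -13.2
```

```bash
python3 -m jog '0 3.5 4.4 0 -6; 0 7 8.8 0 -13; 0 10.5 13.2 0 -13; 0 13.9 17.5 1.8 -13; 0 13.9 17.5 1.8 -13'
python3 -c "
from h import *
go(.509,.187,.2,40)
snap('wrist','w1')
P=cloud('w1');m=(P[...,2]>.09)&(P[...,2]<.102)&(np.hypot(P[...,0]-.509,P[...,1]-.187)<.05)
q=P[m];print(len(q),q.mean(0),q.min(0),q.max(0),(q.min(0)+q.max(0))/2)
im=load('w1')['im'];print(np.argwhere(m).mean(0))"
```

```text
t: 1.98
tool_pos: [0.5086, 0.187, 0.1971]
orientation: [0.425, 0.905, -0.002, -0.002]
force: [-0.1, -1.0, 1.1]
grip_width: 0.999
t 1.98 pos [0.5086 0.187  0.1971] yaw 39.7 j6 -25.0 F [-0.1 -1.   1.1] grip 0.999 -> shift [-0.03  0.03 -0.29] turn -0.3
2975 [0.50932477 0.18790735 0.0957335 ] [0.48930207 0.16645211 0.0900321 ] [0.53068596 0.20774208 0.09925646] [0.50999401 0.1870971  0.09464428]
[238.42252101 324.46857143]
```

View pics/w1.png

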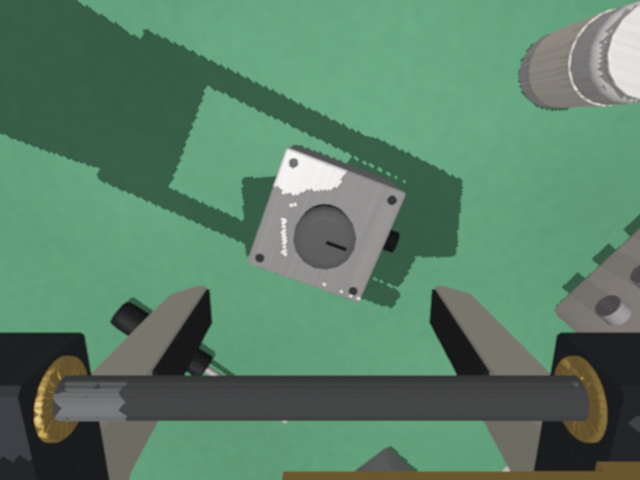

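The wrist view shows the mushroom head at pixel (324,237), between the fingers, centred at (0.5096, 0.1875). The can and valve block are well clear to the right. Next: descend and grip.

```bash
python3 -m jog '0 0.05 0.05 4 0; 0 0.05 0.05 8 0; 0 0.05 0.05 11.2 0; 0 0.05 0.05 11.7 0;0.3 0.05 0.05 11.7 0'
python3 -m jog '0.6 0 0 0 0; 0.6 0 0 0 0; 1 0 0 0 0; 1 0 0 0 0; 1 0 0 0 0'
python3 -c "
from h import *
go(.5096,.1875,.08,40)"
```

```text
t: 2.65
tool_pos: [0.5103, 0.1845, 0.0849]
orientation: [0.427, 0.904, 0.0, 0.0]
force: [-1.2, 0.1, 0.1]
grip_width: 0.931
t: 3.28
tool_pos: [0.5114, 0.1863, 0.0842]
orientation: [0.427, 0.904, 0.002, 0.001]
force: [7.8, 6.4, -2.2]
grip_width: 0.439
t 3.27 pos [0.5114 0.1863 0.0842] yaw 39.5 j6 -25.0 F [ 7.8  6.4 -2.2] grip 0.439 -> shift [ 0.2  -0.07  0.42] turn -0.5
```

```bash
python3 -m jog '1 0 0.1 0.3 0; 1 0 0.1 0.6 0; 1 0 0.1 0.8 0; 1 0 0.1 0.9 0; 1 0 0.1 0.9 0'
python3 -c "
from h import *
go(.5096,.1875,.072,40)"
```

```text
t: 3.9
tool_pos: [0.5116, 0.1864, 0.076]
orientation: [0.427, 0.904, 0.001, 0.001]
force: [0.7, 2.0, 8.2]
grip_width: 0.437
t 3.9 pos [0.5116 0.1864 0.076 ] yaw 39.5 j6 -25.0 F [0.7 2.  8.2] grip 0.437 -> shift [ 0.21 -0.08  0.4 ] turn -0.5
```

```bash
python3 -m jog '1 0 0 0.1 0; 1 0 0 0.1 0; 1 0 0 0.1 0'
python3 -m jog '1 0 0 0.1 0; 1 0 0 0.1 0; 1 0 0 0.1 0'
```

```text
t: 4.28
tool_pos: [0.5117, 0.1864, 0.0759]
orientation: [0.427, 0.904, 0.001, 0.001]
force: [-4.6, 1.2, 15.5]
grip_width: 0.435
t: 4.65
tool_pos: [0.5118, 0.1864, 0.0757]
orientation: [0.427, 0.904, 0.001, 0.001]
force: [-7.6, 0.7, 22.5]
grip_width: 0.435
```

```bash
python3 -m jog '1 0 0 -0.1 0; 1 0 0 -0.2 0; 1 0 0 -0.3 0; 1 0 0 -0.3 0; 1 0 0 -0.3 0'
python3 -c "
from h import *
go(.5096,.1875,.072,40);snap('wrist','w2');print(readout.read_state()['wrist_torque'])"
```

```text
t: 5.28
tool_pos: [0.5115, 0.1864, 0.0761]
orientation: [0.427, 0.904, 0.001, 0.001]
force: [4.5, 4.7, 0.4]
grip_width: 0.432
t 5.28 pos [0.5115 0.1864 0.0761] yaw 39.5 j6 -25.0 F [4.5 4.7 0.4] grip 0.432 -> shift [ 0.21 -0.07  0.41] turn -0.5
[ 0.6747926  -0.77083594  0.0328048 ]
```

The vertical force is 0.4 N and the head stays down, so it is latched. Now the clockwise twist.

```bash
python3 -m jog '1 0 0 0 9; 1 0 0 0 18; 1 0 0 0 27; 1 0 0 0 35; 1 0 0 0 38'
python3 -c "
from h import *
go(.5096,.1875,.072,40);print(readout.read_state()['wrist_torque'])"
python3 -m jog '1 0 0 0 2; 1 0 0 0 2; 1 0 0 0 2'
python3 -c "
from h import *
go(.5096,.1875,.072,40);print(readout.read_state()['wrist_torque']);snap('wrist','w3')
a=[cv2.imread(f'pics/{k}.png')[80:480,100:500] for k in('w2','w3')];cv2.imwrite('pics/tw.png',np.hstack(a))"
```

```text
t: 5.95
tool_pos: [0.5108, 0.1862, 0.0782]
orientation: [0.699, 0.715, 0.0, -0.0]
force: [-10.0, 0.0, 24.7]
grip_width: 0.432
t 5.95 pos [0.5108 0.1862 0.0782] yaw 1.3 j6 13.0 F [-10.    0.   24.7] grip 0.432 -> shift [ 0.13 -0.12  0.62] turn -38.7
[-0.01081761  2.16923072  0.22009163]
t: 6.32
tool_pos: [0.5107, 0.1862, 0.0784]
orientation: [0.71, 0.704, 0.0, -0.0]
force: [-10.3, -0.1, 25.8]
grip_width: 0.434
t 6.33 pos [0.5107 0.1862 0.0784] yaw -0.5 j6 15.0 F [-10.3  -0.1  25.8] grip 0.434 -> shift [ 0.13 -0.11  0.64] turn -40.5
[-0.05928089  2.23479259  0.14154586]
```

View pics/tw.png

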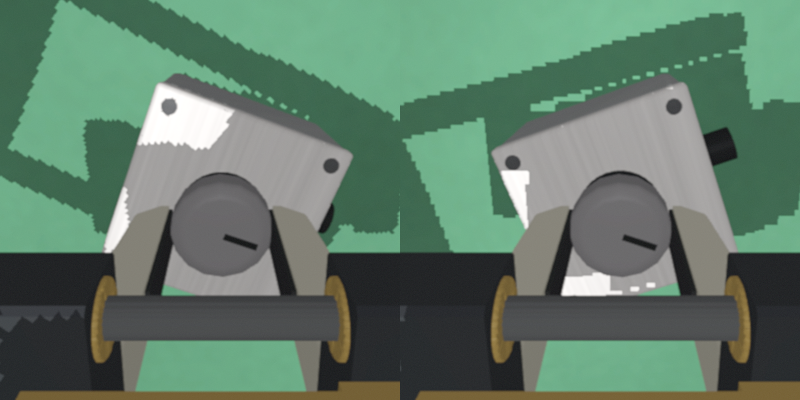

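In both views the head's line keeps the same place in the gripper (240,242 and 640,242), while the box has turned by 40°. So the head twisted fully without slipping and lifted 2 mm. Now let go and rise.

```bash
python3 -m jog '0.5 0 0 0 0; 0 0 0 0 0; 0 0 0 0 0; 0 0 0 -0.5 0; 0 0 0 -4 0'
python3 -m jog '0 0 0 -4 0; 0 0 0 -8 0; 0 0 0 -8 0'
python3 -c "
from h import *
snap('wrist','w4');go(.495,-.242,.2,-64)
P=cloud('w4');m=(P[...,2]>.08)&(P[...,2]<.11)&(np.hypot(P[...,0]-.509,P[...,1]-.187)<.03)
print(m.sum(),np.median(P[m],0)); P=cloud('w1');m=(P[...,2]>.08)&(P[...,2]<.11)&(np.hypot(P[...,0]-.509,P[...,1]-.187)<.03);print(np.median(P[m],0))"
```

```text
t: 7.0
tool_pos: [0.5082, 0.185, 0.1133]
orientation: [0.71, 0.704, -0.003, -0.002]
force: [1.0, -0.0, 0.6]
grip_width: 0.879
t: 7.38
tool_pos: [0.513, 0.1863, 0.2004]
orientation: [0.71, 0.704, 0.003, 0.002]
force: [0.7, -0.4, 0.8]
grip_width: 1.001
t 7.42 pos [0.5118 0.186  0.1978] yaw -0.5 j6 15.0 F [-1.  -0.  -0.4] grip 0.998 -> shift [-42.81  -1.3   -0.27] turn 63.5
3051 [0.51043673 0.18898866 0.09593963]
[0.50871953 0.1886308  0.09597297]
```

View pics/w4.png

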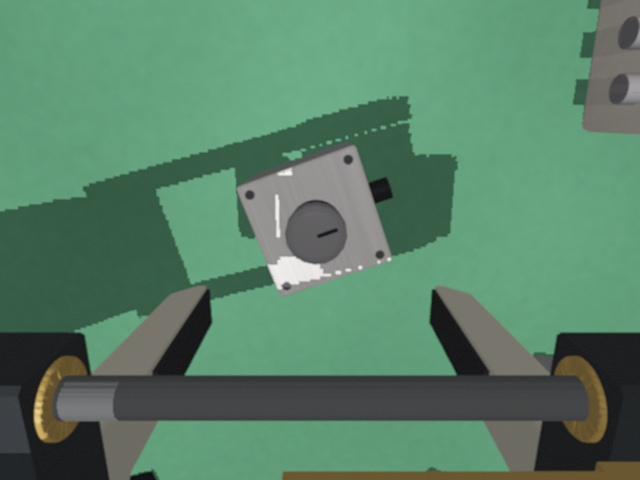

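The head is up again: its top is at 96 mm, as before the press, and its line (327,233) is back at the original angle to the box. Next, the selector.

```bash
python3 -m jog '0 -6 0 0 10; 0 -12 0 0 20; 0 -18 -0.5 0 30; 0 -24 -0.8 0 40; 0 -30 -1 0 50'
python3 -c "
from h import *
go(.495,-.242,.2,-64)"
```

```text
t: 8.05
tool_pos: [0.4966, -0.1157, 0.194]
orientation: [0.942, 0.335, -0.001, -0.001]
force: [1.3, 0.3, -0.3]
grip_width: 0.999
t 8.05 pos [ 0.4966 -0.1157  0.194 ] yaw -50.8 j6 32.0 F [ 1.3  0.3 -0.3] grip 0.999 -> shift [-8.09  9.69 -0.61] turn 13.2
```

```bash
python3 -m jog '0 -4 4.8 0 7; 0 -8.1 9.7 0 13; 0 -8.1 9.7 0 13; 0 -8.1 9.7 0 13'
python3 -c "
from h import *
go(.495,-.242,.2,-64)
snap('wrist','w5');P=cloud('w5');m=(P[...,2]>.106)&(P[...,2]<.118)&(np.hypot(P[...,0]-.495,P[...,1]+.242)<.045)
q=P[m];print(len(q),q.mean(0));print(cv2.minAreaRect((q[:,:2]*1000).astype(np.float32)))
w,V=np.linalg.eigh(np.cov(q[:,:2].T));print(np.degrees(np.arctan2(V[1,1],V[0,1])))
d=(P[...,2]>.074)&(P[...,2]<.084)&(np.hypot(P[...,0]-.495,P[...,1]+.242)<.045);q=P[d];print(len(q),(q.min(0)+q.max(0))/2,q.max(0)-q.min(0))"
```

```text
t: 8.55
tool_pos: [0.4962, -0.2401, 0.1941]
orientation: [0.973, 0.229, -0.001, -0.001]
force: [0.4, -0.0, -0.3]
grip_width: 1.002
t 8.55 pos [ 0.4962 -0.2401  0.1941] yaw -63.5 j6 32.0 F [ 0.4 -0.  -0.3] grip 1.002 -> shift [-0.2   0.11 -0.59] turn 0.5
2166 [ 0.49896987 -0.24274947  0.11313857]
((498.9534606933594, -242.93887329101562), (62.28447341918945, 13.918213844299316), 26.258563995361328)
-154.22562072275068
2129 [ 0.49941512 -0.24440792  0.0789896 ] [0.05451173 0.04756152 0.00994239]
```

View pics/w5.png

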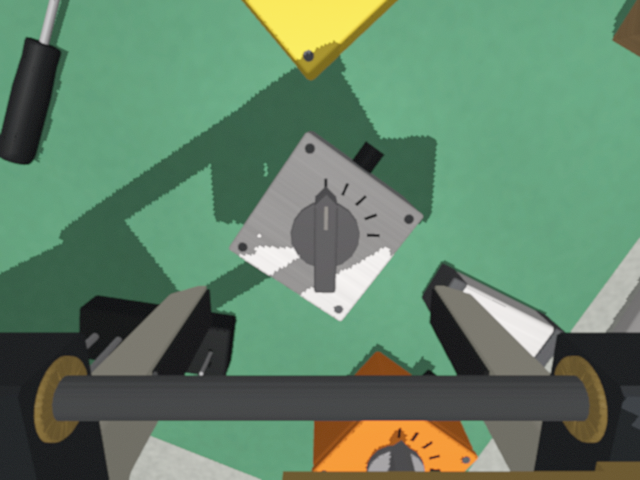

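The wrist view shows the grey selector at (325,240). Its nose points at the rest mark (325,183) and four more marks run clockwise to (373,235). The orange and yellow look-alikes are clear. The fingers straddle the bar, so descend and grip.

```bash
python3 -m jog '0 -0.13 0.37 4 0.7; 0 -0.13 0.37 8 0.7; 0 -0.13 0.37 10.6 0.7; 0.3 -0.13 0.37 10.8 0.7; 0.6 -0.13 0.37 10.8 0.7'
python3 -m jog '1 0 0 0 0; 1 0 0 0 0; 1 0 0 0 0; 1 0 0 0 0; 1 0 0 0 0'
python3 -m jog '1 0 0 0 0; 1 0 0 0 0; 1 0 0 0 0'
python3 -c "
from h import *
go(.4967,-.244,.085,-64);print(readout.read_state()['wrist_torque'])"
```

```text
t: 9.22
tool_pos: [0.4982, -0.2437, 0.0886]
orientation: [0.975, 0.224, 0.0, 0.0]
force: [0.1, 0.2, 0.6]
grip_width: 0.836
t: 9.85
tool_pos: [0.4975, -0.2445, 0.0876]
orientation: [0.975, 0.223, -0.0, -0.0]
force: [1.1, 0.3, -0.2]
grip_width: 0.3
t: 10.22
tool_pos: [0.4968, -0.2429, 0.0875]
orientation: [0.975, 0.223, -0.001, -0.002]
force: [-5.5, 8.3, 6.0]
grip_width: 0.146
t 10.22 pos [ 0.4968 -0.2429  0.0875] yaw -64.2 j6 33.0 F [-5.5  8.3  6. ] grip 0.146 -> shift [-0.05  0.1   0.25] turn -0.2
[ 1.26991005  0.78602432 -0.00588171]
```

```bash
python3 -m jog '1 0 -0.1 0 0; 1 0 -0.1 0 0'
python3 -m jog '1 0 0 0 9; 1 0 0 0 18; 1 0 0 0 27; 1 0 0 0 36; 1 0 0 0 45'
python3 -m jog '1 0 0 0 8; 1 0 0 0 15; 1 0 0 0 20; 1 0 0 0 23; 1 0 0 0 23'
python3 -c "
from h import *
go(.4967,-.244,.085,-133);print(readout.read_state()['wrist_torque']);snap('wrist','w6');snap('top','t6')
im=load('t6')['im'][228:308,380:480]
cv2.imwrite('pics/sel6.png',np.hstack([load('w6')['im'][100:480,130:510],cv2.resize(im,(400,380),interpolation=2)])[:,:,::-1])"
```

```text
t: 10.48
tool_pos: [0.4967, -0.2429, 0.0875]
orientation: [0.975, 0.223, -0.0, -0.001]
force: [-2.5, 5.2, 2.4]
grip_width: 0.147
t: 11.1
tool_pos: [0.4967, -0.2435, 0.0875]
orientation: [0.986, -0.169, -0.0, -0.0]
force: [-2.8, 2.1, 2.3]
grip_width: 0.147
t: 11.72
tool_pos: [0.4966, -0.2438, 0.0875]
orientation: [0.933, -0.36, -0.0, 0.0]
force: [-4.0, 0.4, 3.0]
grip_width: 0.148
t 11.72 pos [ 0.4966 -0.2438  0.0875] yaw -132.2 j6 101.0 F [-4.   0.4  3. ] grip 0.148 -> shift [0.02 0.01 0.25] turn 0.8
[0.12655461 0.85143193 0.07347843]
```

View pics/sel6.png

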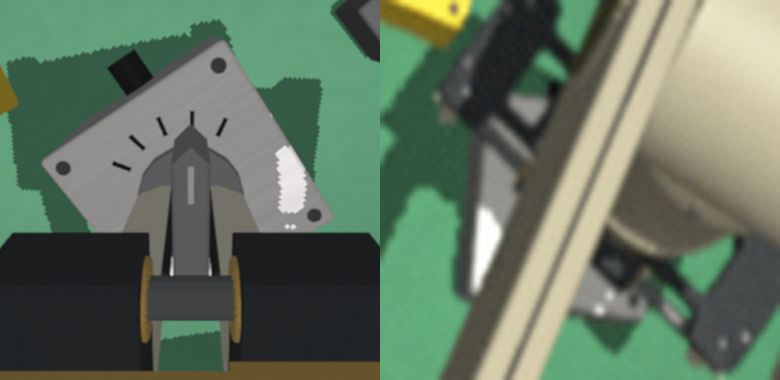

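The nose (190,127) points at the fourth mark in the row (192,117), which is the third click. The turn so far is 68.0° of 68.75°, so I nudge it 1° more, then hold to check that it is steady.

```bash
python3 -m jog '1 0 0 0 1; 1 0 0 0 1; 1 0 0 0 1; 1 0 0 0 1; 1 0 0 0 1'
python3 -m jog '1 0 0 0 0; 1 0 0 0 0; 1 0 0 0 0; 1 0 0 0 0; 1 0 0 0 0'
python3 -c "
from h import *
go(.4967,-.244,.085,-133);print(readout.read_state()['wrist_torque']);snap('wrist','w7');snap('top','t7')
L=load('w7');P=cloud('w7');m=(P[...,2]>.1)&(P[...,2]<.118)&(np.hypot(P[...,0]-.4967,P[...,1]+.244)<.034);v,u=np.nonzero(m);sel=(v<310)&(abs(u-320)<30);q=P[v[sel],u[sel]]
w,V=np.linalg.eigh(np.cov(q[:,:2].T));print(len(q),w,np.degrees(np.arctan2(V[1,1],V[0,1])))
P=cloud('t7');m=(P[...,2]>.08)&(P[...,2]<.11)&(np.hypot(P[...,0]-.509,P[...,1]-.187)<.03);print('stop z now',np.median(P[m],0))
P=cloud('top0');m=(P[...,2]>.08)&(P[...,2]<.11)&(np.hypot(P[...,0]-.509,P[...,1]-.187)<.03);print('stop z before',np.median(P[m],0))
cv2.imwrite('pics/fin.png',np.hstack([cv2.resize(L['im'][180:360,230:430],(440,396)),cv2.resize(load('t7')['im'],(360,270))[0:270].repeat(1,0) if 0 else cv2.copyMakeBorder(cv2.resize(load('t7')['im'],(360,270)),0,126,0,0,0)])[:,:,::-1])"
```

```text
t: 12.45
tool_pos: [0.4966, -0.2438, 0.0876]
orientation: [0.93, -0.368, -0.0, 0.0]
force: [-5.7, 0.6, 2.8]
grip_width: 0.146
t: 13.08
tool_pos: [0.4966, -0.2438, 0.0876]
orientation: [0.93, -0.368, -0.0, 0.0]
force: [-4.6, -1.1, 2.9]
grip_width: 0.149
t 13.07 pos [ 0.4966 -0.2438  0.0876] yaw -133.1 j6 102.0 F [-4.6 -1.1  2.9] grip 0.149 -> shift [0.02 0.01 0.26] turn -0.1
[0.08689022 0.97350301 0.08777835]
2699 [2.15785807e-05 5.39552454e-05] 136.21940901861709
stop z now [0.50872113 0.18641137 0.09426964]
stop z before [0.50877131 0.18657475 0.09428075]
```

View pics/fin.png

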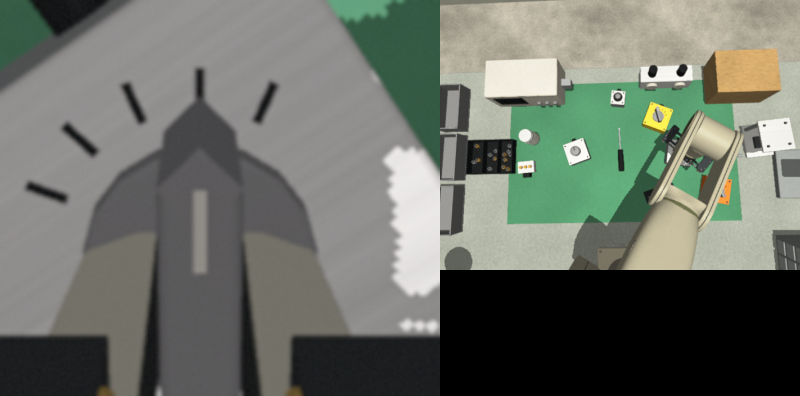

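The nose (198,98) points straight at the fourth mark (199,82), the third click. The pose held steady through the last pause, the stop is up, and nothing else has moved in the top view. Handing in while still holding.

```bash
python3 -c "
from h import *
ticket.finish_job()"
```

```text
the job is handed in; nothing more can be done
```

The check is done and handed in at about 13 s, with the gripper still holding the selector at its third click.

- **Emergency stop:** I gripped the head and pressed it about 8 mm. It stayed down with the vertical force back near 0 N, so it had latched. I then twisted it about 40° clockwise in the grip without slipping and let go. It sprang up: its top was back at 96 mm, and its line was back at the starting angle.
- **Selector:** I turned the grey one 69° (about 1.2 rad) clockwise. In the last picture its nose points at the third-click mark, and the angle held steady.
- **Everything else:** the start button was not approached, and nothing else had visibly moved in the last top view; the arm hid part of it.

One check was no use: the bar angle from the last depth picture (136°) disagreed with the others because the fingers were in the sample. I relied on the nose against its mark and on the measured tool angle. The wrist torque also read a little low, 0.09 N m against the expected 0.11.

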